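Clamp the specimen jar in the bench shaker

ROBOT

A 6-joint arm with a two-finger parallel gripper is mounted at the origin on the work surface; the furniture and walls round the work are solid. World frame = base frame: x ahead of the robot, y to its left, z up, the work surface at z = 0. Lengths are in m, angles in degrees, forces in N, time in s.
With the tool pointing down it reaches from about 0.2 to 0.875 m from the base axis. Payload 3.4 kg.
Tool frame: the origin (TCP) lies at the very end of the fingers, on their centre line; the grasp point (between the pads) lies 19 mm behind it; z points along the fingers, y is the line along which they close (so a half turn about z gives the same grasp; the last joint's range is limited). The gripper opens to 94 mm and grips with 3 to 60 N. Pads are 16 mm wide; open, the fingers measure 119 mm over their backs; the gripper's body (75 mm by 177 mm) begins 78 mm behind the grasp point.
Start: joints at [56.093, 15.808, 86.224, -0, 77.962, -6.933], TCP at [0.261, 0.512, 0.205] pointing down, gripper open.
Joint ranges: [-165.64, 165.64], [-43.16, 119.46], [12.63, 154.43], [-67.54, 247.53], [6.08, 155.33], [-154.97, 154.97]. Speed limits (degrees/s): [147.25, 147.25, 180, 180, 180, 180].

INTERFACE

Orientations are given as [roll, pitch, yaw] about the fixed x, y, z axes, in that order (R = Rz(yaw) Ry(pitch) Rx(roll)).
In Python, from plant import read_state, read_camera, hand_in gives the robot as it stands.
- The arm moves only by the tool apply_moves, never from a script. Its argument "series" is a list of rows, each a list of 5 numbers: the closure, from 0 (fully open) to 1 (shut), then the shift along the tool's x, y, z in mm, then the turn about the tool's z in degrees. A call has 1 to 10 rows; each row is the pose to reach, as a shift and turn from the pose commanded when the call began, along the tool's axes at that moment; what a row does not reach only later rows make up. A row lasts 1/12 s, in which the tool goes at most 41.7 mm and 7.16 degrees, less where a joint would pass 70% of its speed; a pose out of reach is approached as far as the arm can. A call with a gripper value outside its range is refused whole. The fingers move at their own pace and stop on an object; "grip_force" is the grip in N (left out, the last holds). Time passes only in rows, so rows that repeat a pose let the fingers close. It gives the time, the measured TCP pose, the force, the opening and the grip force at its end, in the units of the state.
- read_state(): the state, without advancing time (a new reading comes with each control period).
- read_camera(name): name is "side" or "top"; returns a dict with "img" (384x512x3 uint8, blue, green, red), "mtx" (3x3 intrinsics, pixels), "k1" (the pictures are not rectified: a ray, as slopes to the right and down, at radius r is drawn at 1 + k1 r^2 times it, then the intrinsics apply), "R" (3x3) and "t" (3): a world point X has camera coordinates R X + t. Camera axes: x right, y down, z forward; pixel columns grow to the right and rows downward; lengths in m; the calibration is good to about 2 mm. A picture is of the moment at which its call begins. There is no depth.
- hand_in(): hands the job in; it is judged then, once.
The state is a dict: "time": time; "qpos": joint angles; "joint_vel": joint speeds; "effort": joint torques, N m; "tool_pos": TCP position; "tcp_rot": TCP orientation; "ft_force": force on the tool from outside, world axes, zero at the start; "wrist_torque": the same for the moment, N m; "finger_gap": finger opening in m; "finger_force": force on a finger pad.
Only numpy, scipy, OpenCV 4.12 (cv2) and the standard library are available. Lean on these libraries where they do the work, as an engineer would, in place of code of your own. Each camera call takes 0.05 s, during which the arm holds its last target. There are 200 camera calls.

TASK

Clamp the white-lidded specimen jar in the bench shaker: set the jar down gently inside the shaker's round nest, swing the blue clamp arm over it until the arm meets its stop, then turn the black knob clockwise until the foot presses on the lid and the knob's slip clutch has clicked three times. Let go and leave the jar standing firmly clamped, without knocking over the things that stand around.

Things in the scene. Friction and masses are not known exactly. Their poses are not given: they have to be found in the camera images.
- specimen_jar: Straight round glass jar with a white screw lid (lid fixed on), standing upright and loose: 57 mm diameter, 117 mm tall, about 0.3 kg. Origin at the centre of its underside, z up the jar. Grip it round the glass or lid from above, across its 57 mm.
- shaker: Bench jar shaker, fixed: low light-grey casing 155 x 270 mm, top 46 mm above the table. Origin under the nest's axis at table height; x points away from the front panel with the dark strip (which faces the robot), y along the long side, z up. The upright steel column stands 145 mm from the nest's axis along +y.
- nest (a point): Centre of the nest's floor, 50 mm above the table. The nest is a round rubber mat inside an aluminium rim 72 mm inside, 82 mm outside diameter and 6 mm higher than the floor; the jar stands inside the rim with 7 mm play all round. Anything within the play is good. z up.
- swing_arm (a joint): Angle of the blue clamp arm about the upright column, rad. 0: over the nest, against a hard stop. Starts 1.15 to 1.6 (swung away to the back, +x of the shaker); closes clockwise seen from above. The hinge is stiff (0.55 N m, about 3 N at the handle) and stays where it is left. The arm's underside is 189 mm above the table, its top 210 mm.
- swing_handle (a point): Middle of the upright black handle peg at the arm's free end, 232 mm above the table; the peg is round, 15 to 19 mm thick, and stands from 210 to 250 mm above the table, 208 mm from the pivot axis. Pinch it from above or push it sideways.
- swing_pivot (a point): Point on the arm's upright hinge axis (the column's axis), at the same height as swing_handle. The top of the hub is 220 mm above the table.
- knob_grip (a point): Point on the upright axis of the black, ribbed, yellow-capped knob, 252 mm above the table, at the height to grip; the knob stands on the arm 145 mm from the pivot, 63 mm before the handle peg. Grip part 48 mm diameter, 18 mm above and below this point, a white mark on its rim. It turns in place and does not sink. x and y turn with it, z up.
- clamp_screw (a joint): Turn of the screw drive inside the knob, rad, growing clockwise seen from above; it lowers the foot 2.5 mm a rad (16 mm a turn), the knob stays at its height. Starts 0.4 to 1.5. It needs 0.09 N m and stays where it is left. With the jar in the nest and the arm closed the foot meets the lid at about 2.5 and the screw stops by about 2.8. Range -0.4 to 4.4.
- clutch_knob (a joint): Slip of the knob against the screw, rad, clockwise from above; starts 0. Knob and screw turn together until the foot presses on the lid with about 25 N; then, at about 0.15 N m, the screw stops and the clutch slips, a click each 0.39 rad, 3 clicks = 1.18. Turning further does no harm. The clamp force stays when the knob is let go; turning back loosens it.
- pressure_foot: Round foot under the arm, below the knob: steel disc with a rubber pad 29 mm diameter, does not turn. With the screw at 0 the pad's underside is 173.5 mm above the table; the lid of the seated jar is 167 mm above the table, so the gap is 2.7 to 5.5 mm at the start. The origin lies on the knob's axis, 173.5 mm below the pad's underside.
- tube_white: White-capped clear tube, 33 mm diameter, 105 mm tall, standing loose left of the shaker; a bystander. Origin at the centre of its underside.
- glass_bowl: Small glass bowl, 120 mm diameter, 44 mm tall, loose on the table; a bystander. Origin at the centre of its underside.
Mind the look-alikes: they are no part of the job. What is shaped like the specimen_jar but orange is not meant.

How it is judged:
By the outcome, as a careful person would: the job done as asked, in the order asked, and still so for the second after the job is handed in, with the robot touching nothing.
It also fails if it takes over 72 s, if anything falls off the work surface, if the arm or the gripper's body presses on something with over 40 N, if the wrist force passes 120 N, or if a joint passes its speed limit or range.

## Working session

There is one attempt and no reset: what is moved stays moved. The work goes in short steps, Python scripts to look and compute and a tool call to move; the robot and the scene stay as the last step left them, time stands still between calls to the robot, and variables do not carry over. Pictures are saved under pics/ and viewed, at most 10 in all, crops included, and the job is handed in when it is done.

Besides the shell and the picture viewer there is one more tool, called after "Call:" by a JSON object that holds its "op" and its "data". apply_moves: Moves the arm, as the interface text tells. Its arguments: {"type":"object","properties":{"series":{"type":"array"},"grip_force":{"type":"number"}},"required":["series"]}

```bash
mkdir -p pics; ls
python3 - <<'E'
from plant import *
import cv2,json
s=read_state(); print(s)
for n in("side","top"):
    c=read_camera(n); cv2.imwrite(f"pics/{n}0.png",c["img"]); print(n,c["mtx"],c["k1"],c["R"],c["t"])
E
```

```text
pics
{'time': 0.0, 'qpos': array([ 5.60914868e+01,  1.58467680e+01,  8.62932978e+01, -4.89479734e-05,
        7.79632631e+01, -6.93379122e+00]), 'joint_vel': array([-0.09013121,  0.0040194 , -0.0024656 , -0.01443937,  0.06566877,
       -0.06098321]), 'effort': array([-7.61113533e-04, -4.04575789e+01, -2.37232751e+01,  7.00963475e-02,
        3.45323374e-02, -1.21114681e-04]), 'tool_pos': array([0.26051419, 0.51196312, 0.20462663]), 'tcp_rot': array([-1.79897421e+02, -1.24265983e-02,  1.53025277e+02]), 'ft_force': array([-1.07976044, -0.53309701, -0.25456787]), 'wrist_torque': array([-0.06252232,  0.01827037, -0.01981541]), 'finger_force': 0.0, 'finger_gap': 0.09406748012179922}
side [[383.32791739   0.         257.2629098 ]
 [  0.         383.32791739 191.07901339]
 [  0.           0.           1.        ]] 0.028727212242021793 [[ 0.04803717  0.99874543  0.01414232]
 [ 0.50023738 -0.01180026 -0.8658079 ]
 [-0.86455479  0.04866548 -0.50017665]] [ 0.01181089 -0.05045254  1.59871482]
top [[454.50888792   0.         260.75145005]
 [  0.         454.50888792 197.47685187]
 [  0.           0.           1.        ]] -0.0508538260414191 [[-0.00712364 -0.99963852 -0.02592449]
 [-0.98442114  0.01156519 -0.1754459 ]
 [ 0.1756823   0.02427081 -0.98414768]] [0.01313072 0.40706699 1.59741874]
```

View pics/side0.png

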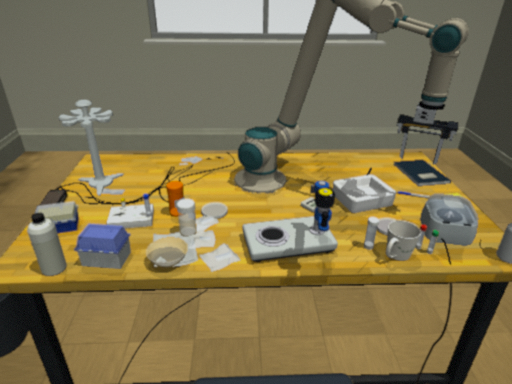

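View pics/top0.png

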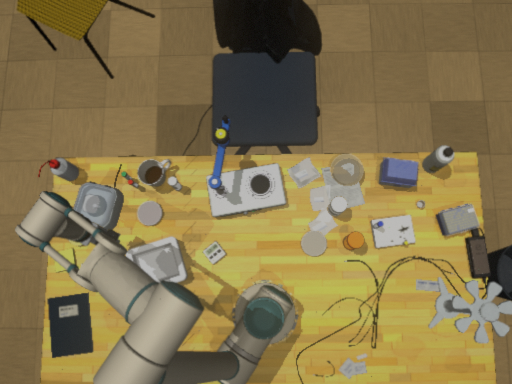

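The side view shows the white-lidded jar at about (187,217), the orange decoy at (175,197), the shaker nest at (272,235) and the yellow knob cap at (324,192). In the top view the jar lid is at (339,205), the nest at (260,184), the cap at (221,133), the peg at about (225,120) and the hub at (215,184).

```bash
cat > h.py <<'E'
from plant import *
import cv2,numpy as np
def ray(c,u,v):
    d=np.array([[-c["k1"]]])
    x=(u-c["mtx"][0,2])/c["mtx"][0,0]; y=(v-c["mtx"][1,2])/c["mtx"][1,1]
    a=np.array([x,y]); p=a.copy()
    for _ in range(20): p=a/(1+c["k1"]*(p@p))
    R=np.array(c["R"]); o=-R.T@c["t"]; return o,R.T@np.r_[p,1]
def onz(c,u,v,z):
    o,d=ray(c,u,v); return o+d*(z-o[2])/d[2]
def tri(c1,p1,c2,p2):
    o1,d1=ray(c1,*p1);o2,d2=ray(c2,*p2)
    s=np.linalg.lstsq(np.c_[d1,-d2],o2-o1,rcond=None)[0]
    a=o1+d1*s[0];b=o2+d2*s[1]; return (a+b)/2,np.linalg.norm(a-b)
def blobs(img,lo,hi,box,mn=8):
    x0,y0,x1,y1=box
    m=cv2.inRange(cv2.cvtColor(img,cv2.COLOR_BGR2HSV)[y0:y1,x0:x1],lo,hi)
    n,_,st,ce=cv2.connectedComponentsWithStats(m)
    return [(ce[i]+[x0,y0],st[i][:]+np.array([x0,y0,0,0,0])) for i in range(1,n) if st[i][4]>=mn]
E
python3 - <<'E'
from h import *
T=read_camera("top");S=read_camera("side")
def show(n,c,z,*a):
    for ce,st in blobs(c["img"],*a): print(n,ce.round(1),st,onz(c,*ce,z).round(4) if z else '')
show("capT",T,.272,(20,120,120),(35,255,255),(205,120,235,150))
show("capS",S,.272,(20,120,120),(35,255,255),(305,175,340,215))
show("blueT",T,.21,(100,120,60),(125,255,255),(200,110,240,200))
show("lidT",T,.117,(0,0,185),(180,40,255),(328,192,352,216))
show("matT",T,.05,(0,0,0),(180,255,80),(240,165,285,205))
show("dark",T,.25,(0,0,0),(180,255,50),(205,105,240,200))
a=T["img"]
k=cv2.resize(a[105:225,195:365],None,fx=4.6,fy=4.6,interpolation=cv2.INTER_CUBIC); cv2.imwrite("pics/t1.png",k)
b=S["img"][165:275,150:350]
cv2.imwrite("pics/s1.png",cv2.resize(b,None,fx=4,fy=4,interpolation=cv2.INTER_CUBIC))
E
```

```text
capT [220.3 133.5] [216 129  10  10  70] [0.5719 0.1297 0.272 ]
capS [322.3 178.1] [305 175  35  13 223] [0.5048 0.1353 0.272 ]
capS [308.2 190.4] [305 182  10  17 107] [0.5704 0.0863 0.272 ]
capS [325.  191.4] [319 188  13   8  70] [0.5762 0.1283 0.272 ]
capS [335.4 209.6] [331 204   9  11  80] [0.6612 0.1356 0.272 ]
capS [308.3 212.2] [305 209   9   6  39] [0.6707 0.0702 0.272 ]
blueT [225.5 124.6] [222 119   8  11  50] [0.6226 0.1199 0.21  ]
blueT [217.7 165.5] [209 144  16  44 258] [0.4836 0.1445 0.21  ]
lidT [338.8 203.6] [332 197  15  14 155] [ 0.3685 -0.2578  0.117 ]
matT [259.8 183.7] [251 175  18  18 253] [0.4547 0.0119 0.05  ]
dark [225.  118.2] [222 115   7   8  36] [0.6303 0.1177 0.25  ]
dark [222.3 139.1] [213 131  17  15  79] [0.5604 0.1258 0.25  ]
dark [233.8 144.3] [228 143  12   3  28] [0.5424 0.0887 0.25  ]
```

View pics/t1.png

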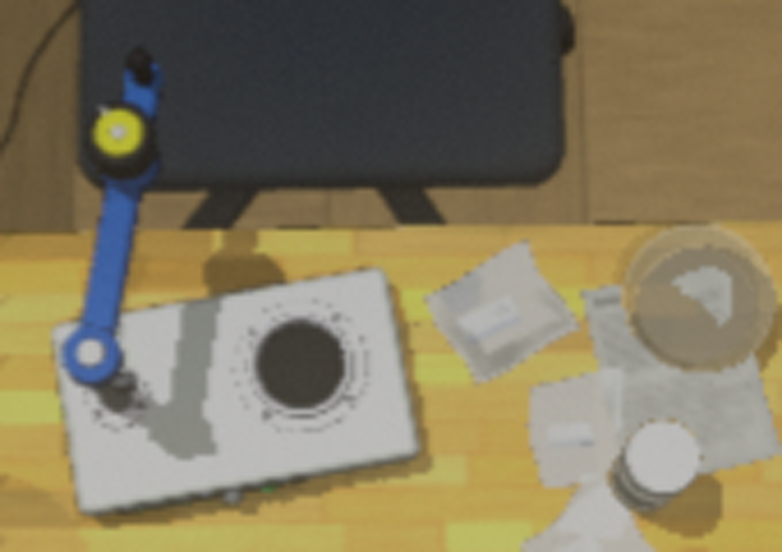

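View pics/s1.png

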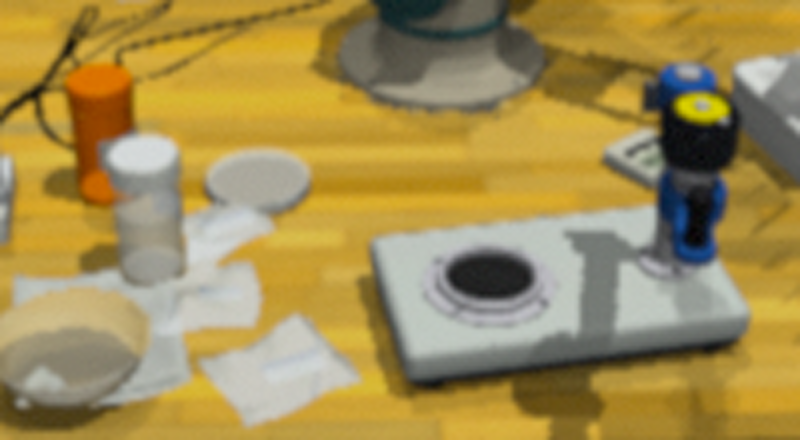

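The crops show, in full-image pixels: top view hub at (214.8,181.5), peg top (225.2,118.5), nest rim centre (260.5,184.3), lid (338.9,204). In the side view the lid top is at about (186,204) and the nest mat at (272.8,234).

Run:
```python
from h import *
T=read_camera("top");S=read_camera("side")
hub=onz(T,214.8,181.5,.22); cap=onz(T,220.3,133.5,.273); peg=onz(T,225.2,118.5,.25)
print("hub",hub,"cap",cap,tri(T,(220.3,133.5),S,(325,191.4)),"peg",peg)
n1=onz(T,259.8,183.7,.05);n2=onz(T,260.7,184.4,.056);n3=onz(S,272.75,234,.05);n4=onz(S,272.5,235.5,.056)
print("nest",n1,n2,n3,n4)
l1=onz(T,338.8,203.6,.117); print("lid",l1,onz(S,186,203.7,.117),tri(T,(338.8,203.6),S,(186,203.7)))
print("jar bottom left/right side", onz(S,186.5,234,0))
for n,p in(("cap",cap),("peg",peg),("nest",n1)): print(n,np.linalg.norm((p-hub)[:2]),np.degrees(np.arctan2(*(p-hub)[1::-1])))
# casing corners (top z .046)
for u,v in((54,328),(380,268),(418,450),(82,513)): print(onz(T,u/4.6+195,v/4.6+105,.046).round(4))
for u,v in((692,305),): print("bowl",onz(T,u/4.6+195,v/4.6+105,.03))
g=blobs(S["img"],(0,0,150),(180,50,255),(170,190,200,225)); print(g)
```

```text
hub [0.4282455  0.15210886 0.22      ] cap [0.57146829 0.12968422 0.273     ] (array([0.57243391, 0.12963676, 0.26979054]), np.float64(0.0008505986017312088)) peg [0.62936222 0.11699635 0.25      ]
nest [0.45488222 0.01200744 0.05      ] [0.45103073 0.00865268 0.056     ] [0.45244738 0.01354852 0.05      ] [0.4681579  0.01127032 0.056     ]
lid [ 0.36851298 -0.25760243  0.117     ] [ 0.37639748 -0.25516437  0.117     ] (array([ 0.36914285, -0.25728374,  0.11261721]), np.float64(0.0019244967298819977))
jar bottom left/right side [ 0.37642589 -0.26260158  0.        ]
cap 0.1449676974409903 -8.898653661008202
peg 0.20415882099809207 -9.903324677327738
nest 0.14261109085975304 -79.23514351746131
[0.4855 0.2039 0.046 ]
[ 0.5305 -0.0529  0.046 ]
[ 0.385  -0.0803  0.046 ]
[0.3386 0.1801 0.046 ]
bowl [ 0.50127739 -0.29910669  0.03      ]
[(array([185.18666667, 203.56666667]), array([177, 199,  18,  11, 150])), (array([186.625     , 218.49038462]), array([180, 213,  12,  12, 104])), (array([197.42307692, 221.26923077]), array([195, 218,   5,   7,  26]))]
```

```bash
cat >> h.py <<'E'
from scipy.spatial.transform import Rotation as Ro
def plan(x,y,z,yaw,frm=None):
    s=read_state(); r=Ro.from_euler("xyz",s["tcp_rot"],degrees=True); p=s["tool_pos"]
    if frm is not None: p=np.array(frm[:3]); r=Ro.from_euler("xyz",[180,0,frm[3]],degrees=True)
    y0=s["tcp_rot"][2] if frm is None else frm[3]
    return (r.inv().apply(np.array([x,y,z])-p)*1000).round(1),round((y0-yaw+180)%360-180,1)
E
python3 - <<'E'
from h import *
print(plan(.2605,.512,.30,153)); print(plan(.3685,-.2575,.30,40))
E
```

```text
(array([  0.1,  -0.4, -94.8]), np.float64(0.0))
(array([-445.2, -637.2,  -94.5]), np.float64(113.0))
```

Call:
{"op": "apply_moves", "data": {"series": [[0,0,0,-40,0],[0,0,0,-80,0],[0,-10,-10,-95,7],[0,-34,-49,-95,14],[0,-60,-86,-95,21],[0,-84,-120,-95,28],[0,-108,-155,-95,35],[0,-132,-189,-95,42],[0,-156,-223,-95,49],[0,-180,-258,-95,56]]}}

```text
time: 1.13
tool_pos: [0.3026, 0.2081, 0.3006]
tcp_rot: [179.9, -0.0, 96.7]
ft_force: [0.8, -0.1, 0.3]
finger_gap: 0.0938
finger_force: 0.0
```

Run:
```python
from h import *
s=read_state();print(s["tool_pos"],s["tcp_rot"],s["time"],s["qpos"])
print(plan(.3685,-.2575,.30,40))
```

```text
[0.30260198 0.20808468 0.30056927] [ 1.79946171e+02 -4.24796891e-04  9.67465663e+01] 1.1333 [ 2.36378799e+01 -5.36099587e+00  9.70576597e+01 -1.52410614e-02
  8.82517060e+01  1.68917719e+01]
(array([-470.1,   10.7,    0.6]), np.float64(56.7))
```

Call:
{"op": "apply_moves", "data": {"series": [[0,-40,1,0,6],[0,-80,2,0,12],[0,-120,3,0,18],[0,-160,4,0,24],[0,-200,5,0,30],[0,-240,6,0,36],[0,-280,7,0,42],[0,-320,8,0,48],[0,-360,9,0,54],[0,-400,10,0,57]]}}

```text
time: 1.97
tool_pos: [0.3615, -0.188, 0.3007]
tcp_rot: [180.0, -0.0, 39.7]
ft_force: [0.9, 0.3, -0.6]
finger_gap: 0.0942
finger_force: 0.0
```

Run:
```python
from h import *
s=read_state();print(s["tool_pos"],s["tcp_rot"],s["time"])
print(plan(.369,-.257,.20,40))
```

```text
[ 0.36151809 -0.18802785  0.30068442] [ 1.79953662e+02 -3.56077159e-02  3.97183451e+01] 1.9667
(array([-38.4,  57.8, 100.7]), np.float64(-0.3))
```

Call:
{"op": "apply_moves", "data": {"series": [[0,-13,20,30,0],[0,-26,40,65,0],[0,-38,57,100,0],[0,-38,57,135,0],[0,-38,57,165,0],[0,-38,57,190,0],[0,-38,57,212,0],[0,-38,57,228,0],[0,-38,57,234,0],[0,-38,57,234,0]]}}

```text
time: 2.8
tool_pos: [0.3686, -0.2532, 0.0652]
tcp_rot: [-179.8, 0.0, 40.0]
ft_force: [0.1, -0.3, 0.5]
finger_gap: 0.0941
finger_force: 0.0
```

Run:
```python
from h import *
s=read_state();print(s["tool_pos"],s["tcp_rot"],s["ft_force"])
T=read_camera("top");S=read_camera("side")
a=cv2.resize(T["img"][165:265,290:400],None,fx=4,fy=4);b=cv2.resize(S["img"][150:250,140:240],None,fx=4,fy=4)
cv2.imwrite("pics/g.png",np.hstack([a[:400],b[:400]]))
```

```text
[ 0.36859681 -0.25318788  0.06523981] [-1.79810775e+02  1.69449585e-02  4.00243635e+01] [ 0.12159193 -0.29289065  0.53785519]
```

View pics/g.png

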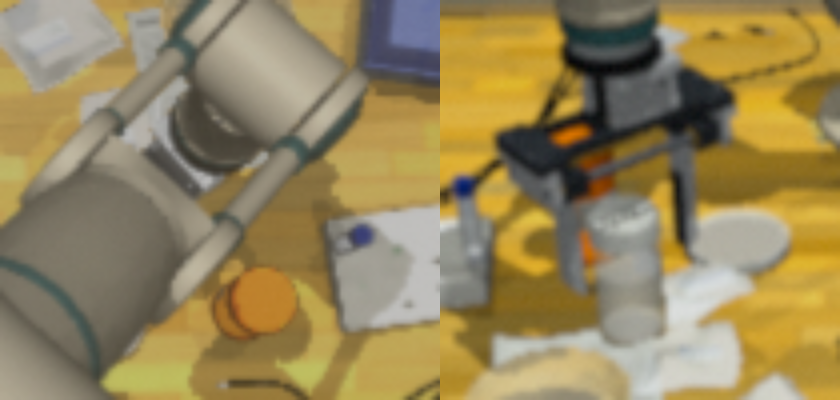

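The jar stands between the open fingers (side crop at about (628,260)). The orange decoy is clear of them.

Call:
{"op": "apply_moves", "data": {"series": [[0,-2.5,3,0,0],[0,-2.5,3,0,0],[0.5,-2.5,3,0,0],[0.5,-2.5,3,0,0],[0.5,-2.5,3,0,0],[0.5,-2.5,3,0,0],[0.5,-2.5,3,0,0],[0.5,-2.5,3,0,0],[0.5,-2.5,3,0,0],[0.5,-2.5,3,0,0]], "grip_force": 25}}

```text
time: 3.73
tool_pos: [0.3693, -0.2576, 0.0664]
tcp_rot: [-180.0, -0.0, 40.0]
ft_force: [-0.0, 0.8, 0.5]
finger_gap: 0.0554
finger_force: 25.0
```

Call:
{"op": "apply_moves", "data": {"series": [[0.5,0,0,-10,0],[0.5,0,0,-30,0],[0.5,0,0,-55,0],[0.5,0,0,-80,0],[0.5,0,0,-100,0],[0.5,0,0,-110,0],[0.5,0,0,-110,0]]}}

```text
time: 4.32
tool_pos: [0.3705, -0.2588, 0.1782]
tcp_rot: [179.8, -0.0, 40.0]
ft_force: [0.2, -0.7, -3.7]
finger_gap: 0.0547
finger_force: 25.0
```

Run:
```python
from h import *
s=read_state();print(s["tool_pos"],s["ft_force"],s["finger_gap"])
print(plan(.4538,.0108,.1764,100))
```

```text
[ 0.3704812  -0.25879078  0.1782039 ] [ 0.17515966 -0.70780713 -3.72029048] 0.05471616575114442
(array([ 237.2, -152.8,    1.3]), np.float64(-60.0))
```

Call:
{"op": "apply_moves", "data": {"series": [[0.5,12,-8,0,-4],[0.5,38,-24,0,-10],[0.5,68,-44,0,-17],[0.5,98,-63,0,-24],[0.5,128,-82,0,-31],[0.5,158,-102,0,-38],[0.5,188,-121,0,-45],[0.5,213,-137,0,-52],[0.5,230,-148,0,-58],[0.5,237,-153,0,-60]]}}

```text
time: 5.15
tool_pos: [0.452, 0.0146, 0.1748]
tcp_rot: [-179.9, -0.1, 100.4]
ft_force: [-0.9, 0.3, -3.9]
finger_gap: 0.055
finger_force: 25.0
```

Call:
{"op": "apply_moves", "data": {"series": [[0.5,0,0,0,0],[0.5,0,0,0,0]]}}

```text
time: 5.32
tool_pos: [0.4517, 0.0112, 0.1755]
tcp_rot: [-179.9, 0.0, 100.0]
ft_force: [-0.4, -0.4, -3.3]
finger_gap: 0.055
finger_force: 25.0
```

Run:
```python
from h import *
s=read_state();print(s["tool_pos"],s["tcp_rot"],s["ft_force"],s["finger_gap"],s["qpos"])
T=read_camera("top");S=read_camera("side")
a=cv2.resize(T["img"][110:220,195:305],None,fx=4,fy=4);b=cv2.resize(S["img"][150:260,220:310],None,fx=4,fy=4)
cv2.imwrite("pics/n.png",np.hstack([a,b]))
print(plan(.4538,.0108,.1264,100))
```

```text
[0.45167174 0.01117994 0.17546901] [-1.79857144e+02  3.12212413e-02  9.99727207e+01] [-0.44025474 -0.36360731 -3.29442869] 0.05504026614024887 [-7.35469406e+00  6.40283707e+00  1.02985882e+02 -7.66416064e-02
  7.07383714e+01 -1.73020129e+01]
(array([ 0. ,  2. , 49.5]), np.float64(-0.1))
```

View pics/n.png

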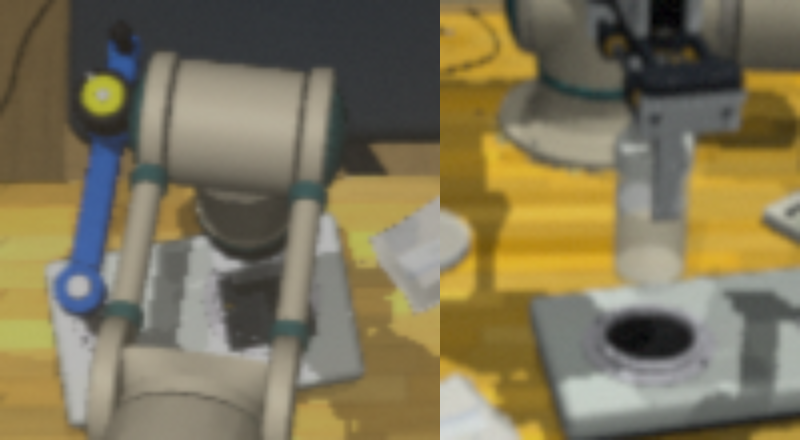

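The jar hangs about 60 mm above the nest, lined up with it in y: jar bottom at (648,270) and mat at (650,336) in the side crop. Lowering.

Call:
{"op": "apply_moves", "data": {"series": [[0.5,0,2,10,0],[0.5,0,2,22,0],[0.5,0,2,34,0],[0.5,0,2,43,0],[0.5,0,2,49,0],[0.5,0,2,52,0],[0.5,0,2,53,0],[0.5,0,2,53,0],[0.5,0,2,53,0]]}}

```text
time: 6.17
tool_pos: [0.455, 0.012, 0.1239]
tcp_rot: [179.9, 0.0, 100.0]
ft_force: [-0.2, 0.9, -3.5]
finger_gap: 0.055
finger_force: 25.0
```

Run:
```python
from h import *
s=read_state();print(s["tool_pos"],s["tcp_rot"],s["ft_force"],s["finger_gap"])
S=read_camera("side")
print(plan(.4538,.0108,.1164,100))
img=S["img"]
for z in(.050,.058):
  for a in range(0,360,15):
    for r,cx in((.041,(0,0,255)),):
      X=np.array([.4538+r*np.cos(np.radians(a)),.0108+r*np.sin(np.radians(a)),.056])
      q=S["R"]@X+S["t"]; p=q[:2]/q[2]; p=p*(1+S["k1"]*(p@p)); u=S["mtx"][0,0]*p[0]+S["mtx"][0,2]; v=S["mtx"][1,1]*p[1]+S["mtx"][1,2]
      if z<.055: print((int(u),int(v)),end=" ") if a%90==0 else 0
cv2.imwrite("pics/n2.png",cv2.resize(img[170:260,220:340],None,fx=6,fy=6))
```

```text
[0.45501161 0.01195137 0.12390329] [1.79935650e+02 1.41344276e-02 1.00015454e+02] [-0.15754613  0.88790617 -3.51629741] 0.05498203775794609
(array([-1. , -1.4,  7.6]), np.float64(0.0))
(273, 240) (285, 232) (270, 225) (258, 232)
```

View pics/n2.png

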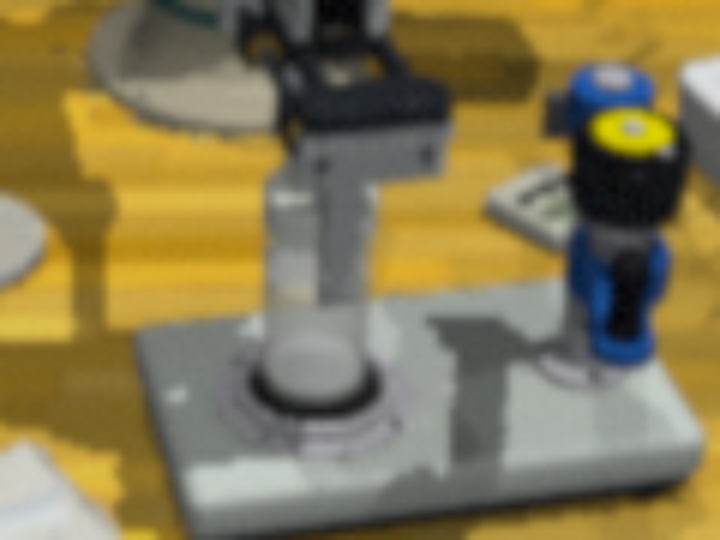

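The jar's bottom (317,380) sits centred over the dark mat, which spans columns 252 to 382. I'll lower the last few millimetres slowly.

Call:
{"op": "apply_moves", "data": {"series": [[0.5,0,0,1.5,0],[0.5,0,0,3,0],[0.5,0,0,4,0],[0.5,0,0,5,0],[0.5,0,0,5.5,0],[0.5,0,0,6,0],[0.5,0,0,6.5,0],[0.5,0,0,6.5,0]]}}

```text
time: 6.88
tool_pos: [0.4545, 0.0121, 0.1169]
tcp_rot: [-180.0, -0.0, 100.0]
ft_force: [0.5, -0.3, -4.4]
finger_gap: 0.0551
finger_force: 25.0
```

Call:
{"op": "apply_moves", "data": {"series": [[0.5,0,0,0.5,0],[0.5,0,0,0.5,0],[0.5,0,0,1.0,0],[0.5,0,0,1.0,0]]}}

```text
time: 7.22
tool_pos: [0.4546, 0.012, 0.1164]
tcp_rot: [180.0, 0.0, 100.0]
ft_force: [-0.4, -0.1, -0.2]
finger_gap: 0.055
finger_force: 25.0
```

Call:
{"op": "apply_moves", "data": {"series": [[0.35,0,0,0,0],[0.2,0,0,0,0],[0,0,0,0,0],[0,0,0,0,0],[0,0,0,0,0],[0,0,0,0,0],[0,0,0,0,0]]}}

```text
time: 7.8
tool_pos: [0.4546, 0.012, 0.116]
tcp_rot: [180.0, -0.0, 100.0]
ft_force: [-0.1, -0.1, -0.3]
finger_gap: 0.0936
finger_force: 0.0
```

Call:
{"op": "apply_moves", "data": {"series": [[0,0,0,-10,0],[0,0,0,-30,0],[0,0,0,-60,0],[0,0,0,-95,0],[0,0,0,-130,0],[0,0,0,-165,0],[0,0,0,-190,0],[0,0,0,-200,0],[0,0,0,-200,0]]}}

```text
time: 8.55
tool_pos: [0.4558, 0.0119, 0.3182]
tcp_rot: [179.7, 0.1, 100.0]
ft_force: [-0.0, -0.2, -0.2]
finger_gap: 0.0941
finger_force: 0.0
```

Run:
```python
from h import *
s=read_state();print(s["tool_pos"],s["tcp_rot"],s["ft_force"],s["qpos"])
S=read_camera("side");T=read_camera("top")
cv2.imwrite("pics/n3.png",np.hstack([cv2.resize(S["img"][170:260,220:320],None,fx=4,fy=4),cv2.resize(T["img"][105:195,195:295],None,fx=4,fy=4)]))
for ce,st in blobs(S["img"],(0,0,150),(180,50,255),(255,190,290,235)): print(ce,st,onz(S,*ce,.167))
```

```text
[0.45580413 0.01189467 0.31815581] [1.79712938e+02 8.34004568e-02 1.00028766e+02] [-0.03307194 -0.24969936 -0.16448594] [-7.26491139e+00  2.46561296e+00  8.71306923e+01  5.70533222e-03
  9.01048172e+01 -1.72938615e+01]
[261.5 190. ] [257 190  10   1  10] [ 0.38278124 -0.01950537  0.167     ]
[273.22093023 203.6627907 ] [264 198  19  13 172] [0.46330856 0.01000264 0.167     ]
[278.31543624 223.2852349 ] [266 213  24  22 298] [0.5630592  0.01530292 0.167     ]
[258.9787234  224.89361702] [255 222   9   7  47] [ 0.56909804 -0.03698619  0.167     ]
```

View pics/n3.png

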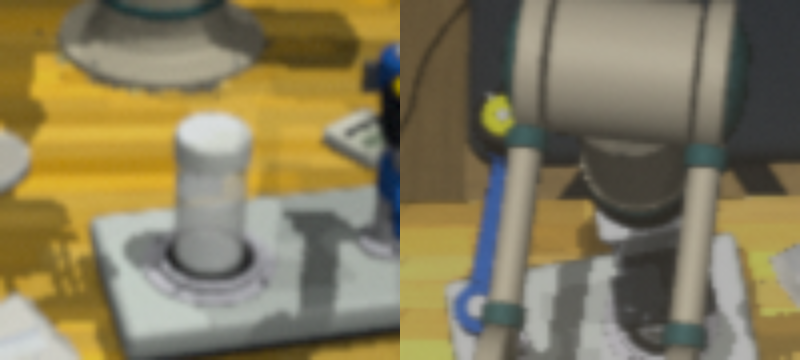

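The jar stands upright in the nest: base at (208,250) inside the rim in the side crop. Next is the handle peg, at about (0.6315, 0.119), approached with a tangential pinch.

Run:
```python
from h import *
print(plan(.6315,.1192,.318,171))
S=read_camera("side")
for z in(.21,.23,.25): 
    q=S["R"]@np.array([.6315,.1192,z])+S["t"];p=q[:2]/q[2];print(z,S["mtx"][:2,:2]@p+S["mtx"][:2,2])
for ce,st in blobs(S["img"],(0,0,0),(180,255,45),(300,180,345,235)): print(ce,st)
```

```text
(array([ 74.5, 193.5,  -3.7]), np.float64(-71.0))
0.21 [323.26067564 224.13327842]
0.23 [324.07533022 217.44854206]
0.25 [324.90744464 210.62053712]
[323.73364486 200.24299065] [315 190  20  18 214]
[324.         218.30136986] [321 212   7  14  73]
```

Call:
{"op": "apply_moves", "data": {"series": [[0,6,16,-4,-7],[0,14,37,-4,-14],[0,22,58,-4,-21],[0,30,79,-4,-28],[0,38,100,-4,-35],[0,46,121,-4,-42],[0,55,143,-4,-49],[0,63,164,-4,-56],[0,71,184,-4,-63],[0,75,194,-4,-70]]}}

```text
time: 9.53
tool_pos: [0.6335, 0.121, 0.3161]
tcp_rot: [-180.0, -0.3, 170.4]
ft_force: [-0.5, -0.2, -0.1]
finger_gap: 0.0939
finger_force: 0.0
```

Call:
{"op": "apply_moves", "data": {"series": [[0,0,0,0,1],[0,0,0,10,1],[0,0,0,30,1],[0,0,0,50,1],[0,0,0,60,1],[0,0,0,60,1],[0,0,0,60,1]]}}

```text
time: 10.12
tool_pos: [0.6315, 0.1192, 0.2594]
tcp_rot: [-180.0, -0.1, 168.9]
ft_force: [0.3, -0.3, 0.6]
finger_gap: 0.094
finger_force: 0.0
```

Run:
```python
from h import *
s=read_state();print(s["tool_pos"],s["tcp_rot"],s["ft_force"],s["qpos"])
print(plan(.6315,.1192,.218,171))
S=read_camera("side");cv2.imwrite("pics/p.png",cv2.resize(S["img"][130:250,250:390],None,fx=5,fy=5))
```

```text
[0.63150361 0.11923003 0.25939824] [-1.79971368e+02 -9.97522938e-02  1.68933049e+02] [ 0.34920359 -0.28137965  0.61998405] [ 4.49290650e+00  2.05619209e+01  7.16559632e+01 -8.25406232e-04
  8.78858927e+01 -7.44401362e+01]
(array([-0.1, -0. , 41.4]), np.float64(-2.1))
```

View pics/p.png

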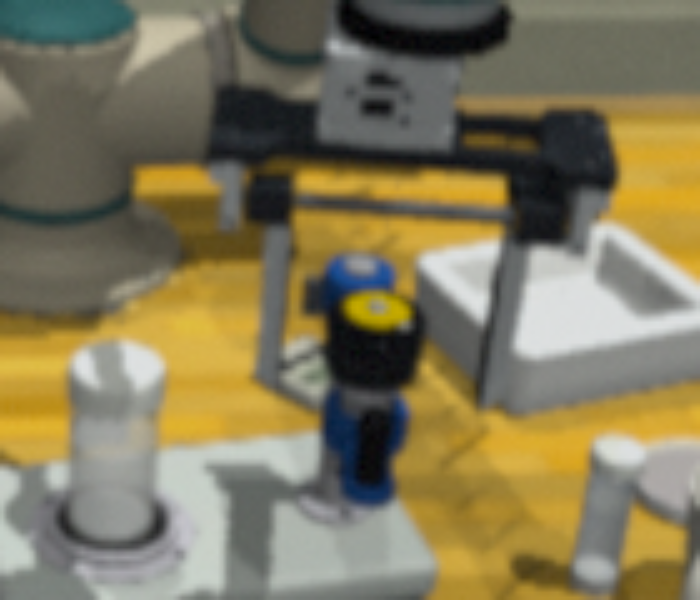

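The fingers straddle the peg: tips at columns about 268 and 493, peg at 375. Going down and pinching.

Call:
{"op": "apply_moves", "data": {"series": [[0,0,0,12,0],[0,0,0,26,0],[0,0,0,36,0],[0,0,0,40,0],[0.9,0,0,40,0],[0.9,0,0,40,0],[0.9,0,0,40,0],[0.9,0,0,40,0],[0.9,0,0,40,0],[0.9,0,0,40,0]], "grip_force": 12}}

```text
time: 11.0
tool_pos: [0.6327, 0.1197, 0.2204]
tcp_rot: [180.0, 0.0, 169.0]
ft_force: [0.5, -0.5, 0.2]
finger_gap: 0.058
finger_force: 0.0
```

Call:
{"op": "apply_moves", "data": {"series": [[0.9,0,0,0,0],[0.9,0,0,0,0],[0.9,0,0,0,0]]}}

```text
time: 11.25
tool_pos: [0.6325, 0.1197, 0.22]
tcp_rot: [180.0, 0.0, 169.0]
ft_force: [0.4, 0.9, -0.4]
finger_gap: 0.037
finger_force: 0.0
```

```bash
cat > arc.py <<'E'
from h import *
import sys
hub=np.array([.4282,.1521]); s=read_state();p=s["tool_pos"]
v=p[:2]-hub; r=np.hypot(*v); ph=np.degrees(np.arctan2(v[1],v[0])); y0=s["tcp_rot"][2]
print(p,s["tcp_rot"],s["ft_force"],s["finger_gap"],s["finger_force"],s["qpos"],"r",r,"phi",ph)
step,n=float(sys.argv[1]),int(sys.argv[2])
for i in range(1,n+1):
    a=np.radians(ph-step*i); q=hub+.207*np.array([np.cos(a),np.sin(a)])
    print(plan(*q,p[2],y0-step*i))
E
python3 arc.py 6 10
```

```text
[0.63251541 0.11966022 0.22002465] [1.79993600e+02 5.60703957e-03 1.69021461e+02] [ 0.37881902  0.85382109 -0.38294618] 0.0370293428196331 0.0 [ 4.52085581e+00  2.13969433e+01  7.58082111e+01  4.70609210e-03
  8.27877323e+01 -7.45011962e+01] r 0.2068746653424581 phi -9.0217201646657
(array([  0.3, -21.7,  -0. ]), np.float64(6.0))
(array([  2.9, -43.2,  -0. ]), np.float64(12.0))
(array([  7.8, -64.3,  -0. ]), np.float64(18.0))
(array([ 14.9, -84.8,  -0. ]), np.float64(24.0))
(array([  24.1, -104.4,   -0. ]), np.float64(30.0))
(array([  35.2, -122.9,   -0. ]), np.float64(36.0))
(array([  48.3, -140.2,   -0. ]), np.float64(42.0))
(array([  63.1, -156.1,   -0. ]), np.float64(48.0))
(array([  79.4, -170.3,   -0. ]), np.float64(54.0))
(array([  97.2, -182.7,   -0. ]), np.float64(60.0))
```

Call:
{"op": "apply_moves", "data": {"series": [[0.9,0,0,0,0],[0.9,0,0,0,0],[0.9,0,0,0,0],[0.9,0,0,0,0]]}}

```text
time: 11.58
tool_pos: [0.6325, 0.1198, 0.2199]
tcp_rot: [180.0, -0.0, 169.0]
ft_force: [0.8, 1.5, -0.0]
finger_gap: 0.0176
finger_force: 12.0
```

Call:
{"op": "apply_moves", "data": {"series": [[0.9,0,-5,0,1.5],[0.9,0,-13,0,3.5],[0.9,0.3,-21.7,0,6],[0.9,1.3,-32.5,0,9],[0.9,2.9,-43.2,0,12],[0.9,5,-53.8,0,15],[0.9,7.8,-64.3,0,18],[0.9,11,-74.6,0,21],[0.9,14.9,-84.8,0,24],[0.9,14.9,-84.8,0,24]]}}

```text
time: 12.42
tool_pos: [0.599, 0.0377, 0.2199]
tcp_rot: [-179.8, -0.2, 144.8]
ft_force: [-4.8, 0.6, 1.8]
finger_gap: 0.0176
finger_force: 12.0
```

```bash
python3 arc.py 4 10
```

```text
[0.5990062  0.0376983  0.21991964] [-1.79842367e+02 -1.75491148e-01  1.44802701e+02] [-4.81179981  0.64752443  1.78174507] 0.017605532740421995 12.000995948910713 [-3.01266027e+00  1.77126928e+01  8.14094544e+01 -4.04206952e-02
  8.11103421e+01 -5.78092752e+01] r 0.20557846705012237 phi -33.813182190840784
(array([ -1.3, -14.4,   0. ]), np.float64(4.0))
(array([ -0.1, -28.8,   0.1]), np.float64(8.0))
(array([  2.1, -43.1,   0.1]), np.float64(12.0))
(array([  5.2, -57.2,   0.2]), np.float64(16.0))
(array([  9.3, -71. ,   0.2]), np.float64(20.0))
(array([ 14.4, -84.6,   0.3]), np.float64(24.0))
(array([ 20.5, -97.7,   0.3]), np.float64(28.0))
(array([  27.4, -110.4,    0.4]), np.float64(32.0))
(array([  35.2, -122.6,    0.4]), np.float64(36.0))
(array([  43.8, -134.2,    0.5]), np.float64(40.0))
```

Call:
{"op": "apply_moves", "data": {"series": [[0.9,0,-7,0,2],[0.9,-0.8,-18,0,5],[0.9,0,-28.8,0,8],[0.9,2,-43,0,12],[0.9,5.2,-57,0,16],[0.9,9.3,-71,0,20],[0.9,14.4,-84.6,0,24],[0.9,20.5,-97.7,0,28],[0.9,27.4,-110.4,0,32],[0.9,27.4,-110.4,0,32]]}}

```text
time: 13.25
tool_pos: [0.5123, -0.0339, 0.2199]
tcp_rot: [-179.9, -0.3, 112.8]
ft_force: [-5.7, 6.5, 2.6]
finger_gap: 0.0173
finger_force: 12.0
```

```bash
python3 arc.py 2 9
```

```text
[ 0.51226334 -0.03386471  0.21988645] [-179.85591699   -0.32034392  112.81695319] [-5.72383176  6.48384887  2.5711344 ] 0.01728040220377332 12.00079687871039 [-11.69130989  10.16388658  91.80344682   0.18619616  78.33294144
 -34.5467971 ] r 0.20408213931119734 phi -65.67516599143293
(array([-3. , -7.1,  0. ]), np.float64(2.0))
(array([ -2.8, -14.4,   0. ]), np.float64(4.0))
(array([ -2.4, -21.6,   0. ]), np.float64(6.0))
(array([ -1.7, -28.8,   0.1]), np.float64(8.0))
(array([ -0.7, -35.9,   0.1]), np.float64(10.0))
(array([  0.5, -43.1,   0.1]), np.float64(12.0))
(array([  1.9, -50.1,   0.1]), np.float64(14.0))
(array([  3.6, -57.2,   0.2]), np.float64(16.0))
(array([  5.5, -64.1,   0.2]), np.float64(18.0))
```

Call:
{"op": "apply_moves", "data": {"series": [[0.9,1,-4,0,1],[0.9,1,-9,0,2.5],[0.9,1.5,-14.4,0,4],[0.9,2,-21.6,0,6],[0.9,3,-28.8,0,8],[0.9,3.5,-33,0,9.5],[0.9,4,-36,0,10.5],[0.9,4.5,-39,0,11],[0.9,4.5,-39,0,11]]}}

```text
time: 14.0
tool_pos: [0.4781, -0.0454, 0.2199]
tcp_rot: [179.9, -0.1, 102.0]
ft_force: [-0.5, 4.9, -0.1]
finger_gap: 0.0176
finger_force: 12.0
```

```bash
python3 arc.py 1 6
```

```text
[ 0.4781443  -0.04537172  0.21990105] [ 1.79938444e+02 -1.45007001e-01  1.01972088e+02] [-0.47165345  4.9002217  -0.13549805] 0.017623222191621983 12.000039350241423 [-13.85794463   7.08006726  95.61479579   0.16127707  77.31295989
 -25.86538577] r 0.20368974236667373 phi -75.80647119440702
(array([-3.4, -3.5, -0. ]), np.float64(1.0))
(array([-3.5, -7.1, -0. ]), np.float64(2.0))
(array([ -3.4, -10.7,  -0. ]), np.float64(3.0))
(array([ -3.4, -14.3,  -0. ]), np.float64(4.0))
(array([ -3.2, -17.9,  -0. ]), np.float64(5.0))
(array([ -3. , -21.5,  -0. ]), np.float64(6.0))
```

Call:
{"op": "apply_moves", "data": {"series": [[0.9,1.5,-2,0,0.5],[0.9,1.5,-4.5,0,1],[0.9,1.5,-7,0,2],[0.9,1.5,-9,0,2.5],[0.9,1.5,-10,0,2.5],[0.9,1.5,-10,0,2.5]]}}

```text
time: 14.5
tool_pos: [0.468, -0.0475, 0.22]
tcp_rot: [180.0, 0.0, 99.5]
ft_force: [2.2, 1.8, -0.8]
finger_gap: 0.0178
finger_force: 12.0
```

Call:
{"op": "apply_moves", "data": {"series": [[0.9,0,-1,0,0],[0.9,0,-2,0,0.5],[0.9,0,-3,0,0.5],[0.9,0,-3,0,0.5]]}}

```text
time: 14.83
tool_pos: [0.4652, -0.048, 0.22]
tcp_rot: [180.0, 0.0, 99.0]
ft_force: [1.9, 0.1, -2.7]
finger_gap: 0.0175
finger_force: 12.0
```

Call:
{"op": "apply_moves", "data": {"series": [[0.9,0,-1,0,0],[0.9,0,-2,0,0.5],[0.9,0,-3,0,0.5],[0.9,0,-3,0,0.5]]}}

```text
time: 15.17
tool_pos: [0.4639, -0.0482, 0.22]
tcp_rot: [179.8, 0.0, 98.5]
ft_force: [5.5, 2.0, -6.0]
finger_gap: 0.0175
finger_force: 12.0
```

Call:
{"op": "apply_moves", "data": {"series": [[0.9,0,-1,0,0],[0.9,0,-2,0,0],[0.9,0,-2,0,0],[0.9,0,-2,0,0]]}}

```text
time: 15.5
tool_pos: [0.4639, -0.0483, 0.22]
tcp_rot: [179.6, 0.0, 98.5]
ft_force: [9.7, 2.1, -7.7]
finger_gap: 0.0177
finger_force: 12.0
```

Call:
{"op": "apply_moves", "data": {"series": [[0.9,0,-2,0,0],[0.9,0,-2,0,0],[0.9,0,-2,0,0]]}}

```text
time: 15.75
tool_pos: [0.4639, -0.0483, 0.2201]
tcp_rot: [179.3, 0.0, 98.5]
ft_force: [13.6, 3.8, -11.3]
finger_gap: 0.0176
finger_force: 12.0
```

The arm has stopped moving and the force rises, so it is on its stop. I'll relax the push, release and rise.

Call:
{"op": "apply_moves", "data": {"series": [[0.9,0,3,0,0],[0.9,0,5,0,0],[0.5,0,5,0,0],[0.4,0,5,0,0],[0.4,0,5,0,0],[0.4,0,5,0,0],[0.4,0,5,0,0]]}}

```text
time: 16.33
tool_pos: [0.4628, -0.0482, 0.2201]
tcp_rot: [-180.0, 0.0, 98.5]
ft_force: [0.4, -1.1, 0.4]
finger_gap: 0.0471
finger_force: 0.0
```

Call:
{"op": "apply_moves", "data": {"series": [[0.4,0,5,-8,0],[0.4,0,5,-25,0],[0.4,0,5,-50,0],[0.4,0,5,-80,0],[0.4,40,5,-80,0],[0.4,80,5,-80,0],[0.4,120,5,-80,0],[0.4,160,5,-80,0],[0.4,160,5,-80,0]]}}

```text
time: 17.08
tool_pos: [0.4432, 0.1174, 0.301]
tcp_rot: [179.9, -0.3, 99.0]
ft_force: [0.1, -0.2, -0.8]
finger_gap: 0.0563
finger_force: 0.0
```

Run:
```python
from h import *
s=read_state();print(s["tool_pos"],s["tcp_rot"],s["ft_force"],s["qpos"],s["finger_gap"])
T=read_camera("top");S=read_camera("side")
cv2.imwrite("pics/c.png",np.hstack([cv2.resize(T["img"][110:220,190:290],None,fx=4,fy=4),cv2.resize(S["img"][140:250,240:340],None,fx=4,fy=4)]))
P=[]
for c,b in((T,(225,150,285,205)),(S,(245,150,310,225))):
    for ce,st in blobs(c["img"],(24,170,100),(35,255,255),b,20): print(ce,st,onz(c,*ce,.272))
```

```text
[0.44315423 0.11738503 0.30098887] [179.93056884  -0.27888218  98.9537162 ] [ 0.07830882 -0.200234   -0.79464142] [ 5.8858004   3.05967184 88.83416696  0.28236147 88.05177815 -3.07721217] 0.05633062509531388
[257.89361702 169.55319149] [254 165   9  10  47] [0.45316106 0.01172043 0.272     ]
[274.71929825 170.49122807] [269 167  12   7  57] [0.45725636 0.01101421 0.272     ]
```

View pics/c.png

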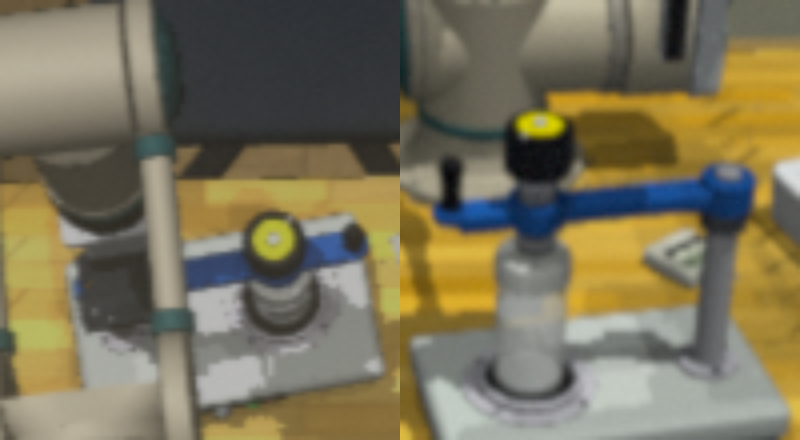

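The top crop shows the blue arm over the nest with the knob at (273,240). The side crop shows the arm over the jar and the foot just above the lid. Moving above the knob and winding the wrist back first.

Run:
```python
from h import *
print(plan(.4535,.0117,.30,-137))
```

```text
(array([-100.7,   -6.4,    0.7]), np.float64(-124.3))
```

Call:
{"op": "apply_moves", "data": {"series": [[0.3,0,0,0,-7],[0.3,0,0,0,-14],[0.3,0,0,0,-21],[0.3,0,0,0,-28],[0.3,0,0,0,-35],[0.3,0,0,0,-42],[0.3,0,0,0,-49],[0.3,0,0,0,-56],[0.3,0,0,0,-63],[0.3,0,0,0,-70]]}}

```text
time: 18.02
tool_pos: [0.4452, 0.1091, 0.3003]
tcp_rot: [-180.0, 0.0, 168.7]
ft_force: [-0.1, -0.2, 0.7]
finger_gap: 0.0659
finger_force: 0.0
```

Run:
```python
from h import *
print(plan(.4535,.0117,.30,-137))
```

```text
(array([-27.2, -93.9,   0.3]), np.float64(-54.3))
```

Call:
{"op": "apply_moves", "data": {"series": [[0.3,-4,-13,0,-7],[0.3,-9,-30,0,-14],[0.3,-14,-47,0,-21],[0.3,-19,-64,0,-28],[0.3,-23,-80,0,-35],[0.3,-27,-94,0,-42],[0.3,-27,-94,0,-49],[0.3,-27,-94,0,-54],[0.3,-27,-94,0,-54],[0.3,-27,-94,0,-54]]}}

```text
time: 18.85
tool_pos: [0.4524, 0.012, 0.3001]
tcp_rot: [-180.0, -0.0, -137.7]
ft_force: [-0.5, 0.6, 0.7]
finger_gap: 0.0657
finger_force: 0.0
```

Run:
```python
from h import *
s=read_state();print(s["tool_pos"],s["tcp_rot"],s["qpos"],s["finger_gap"])
print(plan(.4535,.0117,.236,-137))
```

```text
[0.45243885 0.01202529 0.30014076] [-1.79979853e+02 -1.30955425e-02 -1.37738455e+02] [-7.27774430e+00  2.59821568e+00  8.94452368e+01 -2.30524428e-02
  8.79497168e+01 -1.39538468e+02] 0.06574314435135135
(array([-0.6, -0.9, 64.1]), np.float64(-0.7))
```

Call:
{"op": "apply_moves", "data": {"series": [[0.3,-0.6,-0.9,8,0],[0.3,-0.6,-0.9,20,0],[0.3,-0.6,-0.9,30,0],[0.3,-0.6,-0.9,40,0],[0.3,-0.6,-0.9,50,0],[0.3,-0.6,-0.9,58,0],[0.3,-0.6,-0.9,64,0],[0.3,-0.6,-0.9,64,0]]}}

```text
time: 19.52
tool_pos: [0.4525, 0.0133, 0.2345]
tcp_rot: [179.9, -0.1, -137.5]
ft_force: [-0.6, -0.5, -0.0]
finger_gap: 0.0657
finger_force: 0.0
```

Call:
{"op": "apply_moves", "data": {"series": [[0.6,0,0,0,0],[0.6,0,0,0,0],[0.6,0,0,0,0],[0.6,0,0,0,0],[0.6,0,0,0,0],[0.6,0,0,0,0]], "grip_force": 20}}

```text
time: 20.02
tool_pos: [0.4544, 0.0125, 0.2365]
tcp_rot: [-179.9, 0.1, -137.5]
ft_force: [1.7, -2.9, 0.5]
finger_gap: 0.0476
finger_force: 20.0
```

Call:
{"op": "apply_moves", "data": {"series": [[0.6,0,0,0,5],[0.6,0,0,0,11],[0.6,0,0,0,17],[0.6,0,0,0,23],[0.6,0,0,0,29],[0.6,0,0,0,35],[0.6,0,0,0,41],[0.6,0,0,0,47],[0.6,0,0,0,53],[0.6,0,0,0,59]]}}

```text
time: 20.85
tool_pos: [0.4547, 0.0116, 0.2366]
tcp_rot: [-179.9, 0.2, 163.2]
ft_force: [2.5, -4.9, -0.6]
finger_gap: 0.0475
finger_force: 20.0
```

```bash
python3 -c "
from h import *
s=read_state();print(s['tool_pos'],s['tcp_rot'],s['ft_force'],s['wrist_torque'],s['finger_gap'])"
```

```text
[0.45470341 0.01163059 0.23655651] [-179.87967207    0.22139861  163.23765781] [ 2.5437305  -4.90240879 -0.59610339] [-0.68001976 -0.52082568  0.10342284] 0.04751393820256428
```

Call:
{"op": "apply_moves", "data": {"series": [[0.6,0,-0.5,0,6],[0.6,0,-1,0,12],[0.6,0,-1,0,18],[0.6,0,-1,0,24],[0.6,0,-1,0,30],[0.6,0,-1,0,36],[0.6,0,-1,0,42],[0.6,0,-1,0,48],[0.6,0,-1,0,54],[0.6,0,-1,0,60]]}}

```text
time: 21.68
tool_pos: [0.4538, 0.0109, 0.2366]
tcp_rot: [179.9, 0.2, 103.2]
ft_force: [2.4, -4.1, 1.8]
finger_gap: 0.0473
finger_force: 20.0
```

```bash
python3 -c "
from h import *
s=read_state();print(s['tool_pos'],s['tcp_rot'],s['ft_force'],s['wrist_torque'],s['finger_gap'])"
```

```text
[0.45381304 0.01087619 0.23655366] [1.79934342e+02 1.79119967e-01 1.03240405e+02] [ 2.44540098 -4.06629236  1.77027934] [-0.82388736 -0.07423687  0.03245989] 0.047327016357034825
```

Call:
{"op": "apply_moves", "data": {"series": [[0.6,0,0,0,6],[0.6,0,0,0,12],[0.6,0,0,0,18],[0.6,0,0,0,24],[0.6,0,0,0,30],[0.6,0,0,0,36],[0.6,0,0,0,42],[0.6,0,0,0,48],[0.6,0,0,0,54],[0.6,0,0,0,60]]}}

```text
time: 22.52
tool_pos: [0.453, 0.0112, 0.2366]
tcp_rot: [179.9, 0.1, 43.2]
ft_force: [0.6, -2.5, 2.8]
finger_gap: 0.0478
finger_force: 20.0
```

```bash
python3 -c "
from h import *
s=read_state();print(s['tool_pos'],s['tcp_rot'],s['ft_force'],s['wrist_torque'],s['finger_gap'],s['qpos'])"
```

```text
[0.45295749 0.01118932 0.23655251] [1.79908642e+02 7.42743324e-02 4.32409808e+01] [ 0.60684711 -2.52587944  2.81814336] [-0.47001746  0.25260404  0.03902   ] 0.047767874735338 [-7.29491782  4.12542991 96.63830335 -0.11748439 79.21296635 39.486007  ]
```

Call:
{"op": "apply_moves", "data": {"series": [[0.6,0,0,0,6],[0.6,0,0,0,12],[0.6,0,0,0,18],[0.6,0,0,0,24],[0.6,0,0,0,30]]}}

```text
time: 22.93
tool_pos: [0.4528, 0.0116, 0.2365]
tcp_rot: [179.9, 0.0, 13.2]
ft_force: [-1.1, -3.5, 1.9]
finger_gap: 0.0475
finger_force: 20.0
```

```bash
python3 -c "
from h import *
for i in range(6):
  s=read_state();print(s['time'],s['tcp_rot'],s['ft_force'],s['wrist_torque']);read_camera('top')"
```

```text
22.9333 [1.79937890e+02 1.85001469e-02 1.32365232e+01] [-1.09094756 -3.49458431  1.87770186] [-0.37061495  0.22762021  0.02514715]
22.9833 [1.79941688e+02 6.48187957e-03 1.30431829e+01] [-0.95198715 -2.58566447  2.67278236] [-0.40946559  0.40333908 -0.07269435]
23.0333 [1.79940377e+02 1.58324361e-02 1.35319924e+01] [-0.57572284 -2.24679696  3.48632288] [-0.38141837  0.31264038 -0.02699761]
23.0833 [1.79937739e+02 1.18968786e-02 1.36600201e+01] [-0.96118106 -3.3835057   3.69167572] [-0.48954413  0.37892026 -0.04718214]
23.1333 [1.79939707e+02 1.21253449e-02 1.36659325e+01] [-1.4409059  -3.92609396  3.98913135] [-0.5121565   0.34763181 -0.06849788]
23.1833 [1.79939470e+02 3.51110467e-03 1.36445445e+01] [-0.27370222 -3.78857209  5.85008423] [-0.5517616   0.4600228  -0.00973662]
```

Call:
{"op": "apply_moves", "data": {"series": [[0.6,0,0,0,6],[0.6,0,0,0,12],[0.6,0,0,0,18],[0.6,0,0,0,24],[0.6,0,0,0,30]]}}

```text
time: 23.65
tool_pos: [0.4528, 0.0121, 0.2365]
tcp_rot: [180.0, -0.0, -16.7]
ft_force: [-2.4, -2.2, 5.8]
finger_gap: 0.0475
finger_force: 20.0
```

```bash
python3 -c "
from h import *
for i in range(6):
  s=read_state();print(s['time'],s['tcp_rot'],s['ft_force'],s['wrist_torque'],s['qpos'][5]);read_camera('top')"
```

```text
23.65 [ 1.79985490e+02 -3.82478885e-03 -1.66629743e+01] [-2.41209894 -2.22394969  5.82503572] [-0.34538156  0.52626901  0.18617671] 99.39930384453785
23.7 [ 1.79992329e+02 -1.45295014e-02 -1.68952402e+01] [-0.75046206 -3.10165169  5.28120482] [-0.43754019  0.48551756 -0.06592068] 99.63195820185409
23.75 [ 1.79988953e+02 -1.34709587e-02 -1.65008387e+01] [-1.76200523 -1.74649551  6.12259411] [-0.48040021  0.49744061 -0.03893389] 99.23823846408484
23.8 [ 1.79987359e+02 -1.53385419e-02 -1.64103603e+01] [-1.05327907 -2.78162252  5.5066378 ] [-0.46832499  0.42745712 -0.03211531] 99.1451566509111
23.85 [ 1.79987281e+02 -1.03350347e-02 -1.63884430e+01] [-1.3715977  -2.36136451  5.72738925] [-0.47075614  0.42943586 -0.090688  ] 99.12579103665732
23.9 [ 1.79987700e+02 -1.30954737e-02 -1.63856455e+01] [-0.86415588 -2.72298202  6.08132293] [-0.43964739  0.42465292 -0.01859633] 99.12337252423856
```

Call:
{"op": "apply_moves", "data": {"series": [[0.6,0,0,0,5],[0.6,0,0,0,10],[0.6,0,0,0,15],[0.6,0,0,0,20],[0.6,0,0,0,25],[0.6,0,0,0,30],[0.6,0,0,0,35],[0.6,0,0,0,40]]}}

```text
time: 24.62
tool_pos: [0.4533, 0.0126, 0.2365]
tcp_rot: [-179.9, 0.0, -56.6]
ft_force: [-0.5, -1.5, 4.9]
finger_gap: 0.0476
finger_force: 20.0
```

```bash
python3 -c "
from h import *
s=read_state();print(s['time'],s['tool_pos'],s['tcp_rot'],s['ft_force'],s['wrist_torque'],s['qpos'][5],s['finger_gap'])"
```

```text
24.6167 [0.45327705 0.01257881 0.23648921] [-1.79935694e+02  5.33495364e-03 -5.66179118e+01] [-0.50235422 -1.50732721  4.90164424] [-0.24034432  0.34216251  0.02873876] 139.3551218313607 0.04764091776487431
```

Call:
{"op": "apply_moves", "data": {"series": [[0.45,0,0,0,0],[0.3,0,0,0,0],[0.3,0,0,0,0],[0.3,0,0,0,0],[0.3,0,0,0,0]]}}

```text
time: 25.03
tool_pos: [0.4529, 0.0125, 0.2356]
tcp_rot: [180.0, 0.1, -56.4]
ft_force: [0.4, -0.8, 0.7]
finger_gap: 0.0657
finger_force: 0.0
```

Call:
{"op": "apply_moves", "data": {"series": [[0.3,0,0,-8,0],[0.3,0,0,-25,0],[0.3,0,0,-50,0],[0.3,0,0,-80,0],[0.3,0,-30,-100,0],[0.3,0,-65,-100,0],[0.3,0,-100,-100,0],[0.3,0,-135,-100,0],[0.3,0,-135,-100,0]]}}

```text
time: 25.78
tool_pos: [0.5704, 0.0899, 0.3345]
tcp_rot: [-179.8, 0.1, -56.3]
ft_force: [-0.4, -0.6, -0.7]
finger_gap: 0.0659
finger_force: 0.0
```

Run:
```python
from h import *
s=read_state();print(s["tool_pos"],s["tcp_rot"],s["ft_force"],s["time"])
T=read_camera("top");S=read_camera("side")
print([onz(c,*ce,.272).round(4) for c,b in((T,(225,150,285,205)),(S,(245,150,310,225))) for ce,st in blobs(c["img"],(24,170,100),(35,255,255),b,20)])
C0=cv2.imread("pics/c.png")
def marks(img,cx,cy,sc,tag):
    # bright unsaturated pixels on the black knob's rim in a ring round the cap
    h=cv2.cvtColor(img,cv2.COLOR_BGR2HSV); o=[]
    for y in range(int(cy-9*sc),int(cy+9*sc)):
        for x in range(int(cx-9*sc),int(cx+9*sc)):
            r=np.hypot(x-cx,y-cy)/sc
            if 4.3<r<7.5 and h[y,x,2]>110 and h[y,x,1]<70: o.append((x,y,h[y,x].tolist(),round(np.degrees(np.arctan2(-(y-cy),x-cx)))))
    print(tag,o[:30] if sc==1 else (len(o),sorted({a[3]//15*15 for a in o})))
t0=cv2.imread("pics/top0.png"); marks(t0,220.3,133.5,1,"start")
marks(C0[:,:400],(257.9-190)*4+1.5,(169.6-110)*4+1.5,4,"closed")
marks(cv2.resize(T["img"][110:220,190:290],None,fx=4,fy=4),(257.9-190)*4+1.5,(169.6-110)*4+1.5,4,"now")
# change in pictures near jar before/after knob turning, side view
s4=cv2.resize(S["img"][140:250,240:340],None,fx=4,fy=4); 
d=cv2.absdiff(s4,C0[:,400:]).max(2)[::4,::4]
ys,xs=np.where(d>60); print("diff",list(zip(xs+240,ys+140))[:60],len(xs))
for ce,st in blobs(S["img"],(100,120,60),(125,255,255),(245,170,345,215),20): print("blue",ce,st)
```

```text
[0.57035395 0.08989651 0.3345458 ] [-1.79842762e+02  6.89339028e-02 -5.62814394e+01] [-0.44420885 -0.60670657 -0.73314881] 25.7833
[array([0.4543, 0.0102, 0.272 ]), array([0.4573, 0.0113, 0.272 ])]
start [(217, 129, [28, 63, 142], 126)]
closed (27, [45])
now (5, [120, 135])
diff [(np.int64(278), np.int64(140)), (np.int64(279), np.int64(140)), (np.int64(280), np.int64(140)), (np.int64(281), np.int64(140)), (np.int64(282), np.int64(140)), (np.int64(283), np.int64(140)), (np.int64(284), np.int64(140)), (np.int64(285), np.int64(140)), (np.int64(286), np.int64(140)), (np.int64(287), np.int64(140)), (np.int64(288), np.int64(140)), (np.int64(289), np.int64(140)), (np.int64(290), np.int64(140)), (np.int64(291), np.int64(140)), (np.int64(294), np.int64(140)), (np.int64(298), np.int64(140)), (np.int64(299), np.int64(140)), (np.int64(300), np.int64(140)), (np.int64(301), np.int64(140)), (np.int64(302), np.int64(140)), (np.int64(303), np.int64(140)), (np.int64(304), np.int64(140)), (np.int64(305), np.int64(140)), (np.int64(313), np.int64(140)), (np.int64(314), np.int64(140)), (np.int64(318), np.
[... 459 characters left out ...]
, (np.int64(291), np.int64(141)), (np.int64(298), np.int64(141)), (np.int64(299), np.int64(141)), (np.int64(300), np.int64(141)), (np.int64(301), np.int64(141)), (np.int64(302), np.int64(141)), (np.int64(303), np.int64(141)), (np.int64(304), np.int64(141)), (np.int64(305), np.int64(141)), (np.int64(313), np.int64(141)), (np.int64(318), np.int64(141)), (np.int64(319), np.int64(141)), (np.int64(278), np.int64(142)), (np.int64(279), np.int64(142)), (np.int64(280), np.int64(142)), (np.int64(281), np.int64(142)), (np.int64(282), np.int64(142)), (np.int64(283), np.int64(142)), (np.int64(284), np.int64(142)), (np.int64(285), np.int64(142))] 986
blue [291.73897059 190.68933824] [249 182  79  17 544]
```

Run:
```python
from h import *
T=read_camera("top");S=read_camera("side");C=cv2.imread("pics/c.png")
a=C[1::4,401::4]; b=cv2.resize(S["img"][140:250,240:340],None,fx=4,fy=4)[1::4,1::4]
for n,lo,hi,box in(("blue",(100,120,60),(125,255,255),(5,30,90,75)),("peg",(0,0,0),(180,255,50),(8,35,20,58)),("lid",(0,0,140),(180,50,255),(20,60,46,80)),("cap",(22,150,100),(36,255,255),(20,20,50,40))):
    for t,i in(("old",a),("new",b)): print(n,t,[(ce.round(2),st[4]) for ce,st in blobs(i,lo,hi,box,8)])
a=C[1::4,1:400:4]; b=cv2.resize(T["img"][110:220,190:290],None,fx=4,fy=4)[1::4,1::4]
for n,lo,hi,box in(("blue",(100,120,60),(125,255,255),(74,50,95,70)),("pegtop",(0,0,0),(180,255,50),(82,50,95,66)),("cap",(22,150,100),(36,255,255),(58,50,80,70))):
    for t,i in(("old",a),("new",b)): print(n,t,[(ce.round(2),st[4]) for ce,st in blobs(i,lo,hi,box,4)])
```

```text
blue old [(array([51.5, 50.9]), np.int64(533))]
blue new [(array([51.58, 50.84]), np.int64(544))]
peg old [(array([12.4 , 45.53]), np.int64(45))]
peg new [(array([12.32, 45.64]), np.int64(53))]
lid old [(array([29.69, 67.06]), np.int64(16)), (array([32.56, 76.56]), np.int64(87))]
lid new [(array([34.76, 72.1 ]), np.int64(186))]
cap old [(array([38.38, 29.2 ]), np.int64(103))]
cap new [(array([38.98, 29.46]), np.int64(103)), (array([47.44, 35.  ]), np.int64(16))]
blue old [(array([81.78, 62.24]), np.int64(58))]
blue new [(array([80.67, 62.22]), np.int64(36))]
pegtop old [(array([88.  , 60.71]), np.int64(7))]
pegtop new [(array([87.86, 59.64]), np.int64(14))]
cap old [(array([68.15, 59.5 ]), np.int64(68))]
cap new [(array([68.13, 59.5 ]), np.int64(70))]
```

```bash
python3 -c "
from plant import *
print(hand_in())"
```

```text
the job is handed in; nothing more can be done
None
```

I handed the job in at about 26 s. The jar stands in the nest, the arm is against its stop, and I turned the knob about 279° clockwise, enough for well over three clicks. The white mark confirmed that turn, but I had no direct reading of the clicks or the clamp force. The gripper is clear, and I saw nothing knocked over.

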